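Nip a small canvas in its bench clamp with the eccentric cam

ROBOT

A 6-joint arm with a two-finger parallel gripper is mounted at the origin on the work surface. World frame = base frame: x ahead of the robot, y to its left, z up, the work surface at z = 0. Lengths are in m, angles in degrees, forces in N, time in s.
With the tool pointing down it reaches from about 0.3 to 0.75 m from the base axis. Payload 8.5 kg.
Tool frame: the origin (TCP) lies at the very end of the fingers, on their centre line; the grasp point (between the pads) lies 19 mm behind it (hold_point_z is the distance from the TCP to the grasp point, in m); z points along the fingers, y is the direction in which the jaws open and shut (so a half turn about z gives the same grasp; the last joint's range is limited). The gripper opens to 85 mm and grips with 20 to 120 N. Pads are 22 mm wide; open, the fingers measure 114 mm over their backs; the gripper's body (76 mm by 85 mm) begins 54 mm behind the grasp point. The pads swing forward as they close: fully open they stand 13 mm farther back than shut.
Start: joints at [64.383, 21.807, 74.336, -0, 83.858, -12.336], TCP at [0.126, 0.535, 0.231] pointing down, gripper open.
Joint ranges: [-178.18, 178.18], [-50.72, 133.34], [12.68, 142.11], [-81.47, 261.47], [9.98, 163.14], [-165.26, 165.26]. Speed limits (degrees/s): [136.94, 136.94, 180, 180, 180, 180].

INTERFACE

Orientations are given as a 3x3 rotation matrix whose columns are the frame's x, y, z axes.
In Python, from rig import observe, get_image, close_job, hold_point_z gives the robot as it stands. The module is installed in compiled form; this text tells all that it offers.
- The arm moves only by the tool jog_arm, never from a script. Its arguments are lists of equal length, an entry for each row: "travel": the shift along the world's x, y, z in m, a list of three; "dr": the turn, a rotation vector about the world's x, y, z in rad, a list of three. In form: {"travel": [[x, y, z], ...], "dr": [[rx, ry, rz], ...]}. A call has 1 to 20 rows; each row shifts and turns the commanded pose from where the row before left it; what a row does not reach is not made up. A row lasts 1/12 s, in which the tool goes at most 41.7 mm and 7.16 degrees, less where a joint would pass 70% of its speed; a pose out of reach is approached as far as the arm can. A call with a gripper value outside its range is refused whole. "jaw" is the finger opening in m, from 0 to 0.0854, set as the call begins (left out, the last holds). The fingers move at their own pace and stop on an object; "newtons" is the grip in N (left out, the last holds). Time passes only in rows, so rows that do not move let the fingers close. It gives the time, the measured TCP pose, the force and the opening at its end, in the units of the state.
- observe(): the state, without advancing time (a new reading comes with each control period).
- get_image(name): name is "side" or "top" or "wrist"; returns a dict with "color" (420x560x3 uint8, red, green, blue), "fovy" (degrees; the focal length in pixels is half the picture's height over the tangent of half this angle, whatever the lens; pixels are square), "cx", "cy" (the principal point, pixels), "k1" (the pictures are not rectified: a ray, as slopes to the right and down, at radius r is drawn at 1 + k1 r^2 times it, then the intrinsics apply), "R" (3x3) and "t" (3): a world point X has camera coordinates R X + t. Camera axes: x right, y down, z forward; pixel columns grow to the right and rows downward; lengths in m; the calibration is good to about 2 mm. A picture is of the moment at which its call begins. There is no depth.
- close_job(): hands the job in, once; it reports no verdict.
The state is a dict: "time_s": time; "q": joint angles; "qvel": joint speeds; "joint_efforts": joint torques, N m; "position": TCP position; "tool_rot": TCP orientation; "ft_force": force on the tool from outside, world axes, zero at the start; "wrist_torque": the same for the moment, N m; "grip_width": finger opening in m.
Only numpy, scipy, OpenCV 4.12 (cv2) and the standard library are available. Lean on these libraries where they do the work, as an engineer would, in place of code of your own. Each camera call takes 0.05 s, during which the arm holds its last target.

TASK

Two wooden canvas clamps stand on the painting table; one has a small canvas lying in it, the other is empty. On the clamp with the canvas, turn the cam by its upright lever knob until the cam's high point bears squarely on the sprung jaw, so that the lever stands straight across the board, and let go. Leave the empty clamp's lever as it is.

Things in the scene. Friction and masses are not known exactly. Their poses are not given: they have to be found in the camera images.
- cam (a joint): Turn (rad) of the cam on the clamp that holds the canvas: a pale wooden disc 64 mm across, pivoted 14 mm off centre; a black line on top points to its high point. 0 = high point squarely on the jaw; starts open at 1.0 to 1.5; positive is anticlockwise from above, so close it clockwise. Stops at -0.5 and 1.8. Friction holds it where left; 2 to 5 N at the knob turns it.
- cam_knob (a point): Grip point of that cam's lever: on the axis of an upright dark wood knob, 18 mm in diameter, 80 mm above the table; the knob stands from 54 mm (top of the 20 mm wide lever) to 100 mm. Turns with the cam: z up, y along the lever from pivot to knob (the pivot is 80 mm back along -y), x from pivot to the cam's high point; when home x runs along the board from cam to fence.
- jaw (a joint): Slide (m) of the sprung jaw, the cam's follower, on the clamp with the canvas: a wooden bar 132 x 20 x 22 mm across the board. Two springs pull it back onto the cam; the cam pushes it to the canvas. About 0.005 to 0.012 at the start, 0.0185 with the high point on it and the canvas nipped against the fence.
- spare_knob (a point): The same grip point on the other clamp, built alike (board 250 x 140 x 18 mm with cam, lever, jaw, fence) but empty; to be left alone. Either clamp may be on the left or right. The canvas in the first clamp is 100 x 120 x 18 mm, white with some blue and green paint.

How it is judged:
By the outcome, as a careful person would: the job done as asked, in the order asked, and still so for the second after the job is handed in, with the robot touching nothing.
It also fails if it takes over 32 s, if anything falls off the work surface, if the arm or the gripper's body presses on something with over 40 N, if the wrist force passes 120 N, or if a joint passes its speed limit or range.

## Working session

There is one attempt and no reset: what is moved stays moved. The work goes in short steps, Python scripts to look and compute and a tool call to move; the robot and the scene stay as the last step left them, time stands still between calls to the robot, and variables do not carry over. Pictures are saved under pics/ and viewed, and the job is handed in when it is done.

Besides the shell and the picture viewer there is one more tool, called after ">>>" as name(argument=value, ...) on one line, values as JSON. jog_arm: Moves the arm, as the interface text tells. Its arguments: {"type":"object","properties":{"travel":{"type":"array"},"dr":{"type":"array"},"jaw":{"type":"number"},"newtons":{"type":"number"}},"required":["travel","dr"]}

```bash
mkdir -p pics; cat > h.py <<'E'
import numpy as np, cv2
from rig import observe, get_image
def K(im):
    f=210/np.tan(np.radians(im["fovy"])/2); return f
def ray(im,u,v):
    f=K(im); C=np.array([[f,0,im["cx"]],[0,f,im["cy"]],[0,0,1.]])
    p=cv2.undistortPoints(np.array([[[u,v]]],float),C,np.array([im["k1"],0,0,0,0.]))[0,0]
    R=np.array(im["R"]);t=np.array(im["t"])
    return -R.T@t, R.T@np.array([p[0],p[1],1])
def plane(im,u,v,z):
    o,d=ray(im,u,v); return o+d*(z-o[2])/d[2]
def tri(a,b):
    (o1,d1),(o2,d2)=a,b
    A=np.stack([d1,-d2],1); s=np.linalg.lstsq(A,o2-o1,rcond=None)[0]
    p,q=o1+d1*s[0],o2+d2*s[1]; return (p+q)/2,np.linalg.norm(p-q)
def save(im,n): cv2.imwrite(n,im["color"][:,:,::-1])
E
python3 - <<'E'
from h import *
import pickle
ims={n:get_image(n) for n in("side","top","wrist")}
pickle.dump(ims,open("ims0.pkl","wb"))
for n,i in ims.items(): save(i,f"pics/{n}0.png"); print(n,i["fovy"],i["k1"],-np.array(i["R"]).T@i["t"])
s=observe();print(s["time_s"],s["tool_rot"],s["ft_force"],s["grip_width"])
import rig;print(rig.hold_point_z)
E
```

```text
side 42.65047071975792 -0.10154638243898992 [ 0.13817995 -0.61916289  0.65572302]
top 47.42609065378329 -0.10844298128429578 [0.44268554 0.02938929 1.02715864]
wrist 64.08576097224625 -0.06368350512060762 [0.04848181 0.55311841 0.37412412]
0.15 [[-9.73257686e-01  2.29715619e-01 -4.59898472e-04]
 [ 2.29715982e-01  9.73257167e-01 -1.02710740e-03]
 [ 2.11656873e-04 -1.10528620e-03 -9.99999367e-01]] [-0.38505457  1.1184702   0.31432295] 0.08543399562033716
0.0187
```

View pics/top0.png

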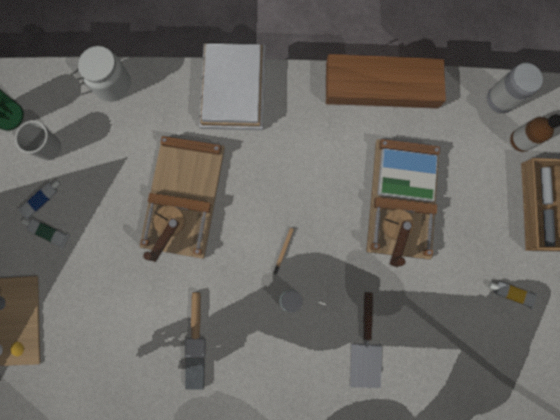

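View pics/side0.png

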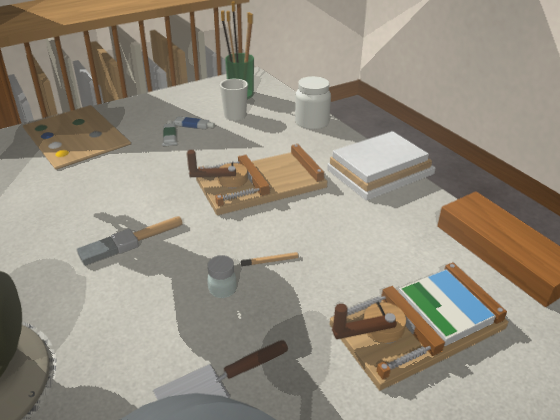

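View pics/wrist0.png

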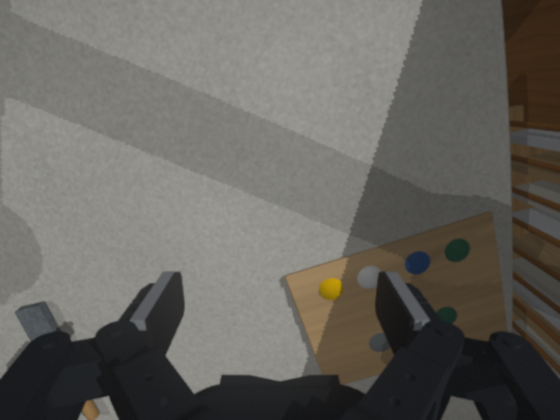

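The canvas clamp is the right-hand one, around top (405,200) and side (415,320). The empty clamp is at top (180,195). I'll zoom in on the canvas clamp.

```bash
python3 - <<'E'
from h import *
import pickle
ims=pickle.load(open("ims0.pkl","rb"))
a=ims["top"]["color"][130:275,350:455,::-1]; b=ims["side"]["color"][255:390,315:515,::-1]
a=cv2.convertScaleAbs(a,alpha=1.6)
cv2.imwrite("pics/ta.png",cv2.resize(a,None,fx=4,fy=4,interpolation=cv2.INTER_CUBIC))
cv2.imwrite("pics/sa.png",cv2.resize(b,None,fx=4,fy=4,interpolation=cv2.INTER_CUBIC))
E
```

```text
(no output)
```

View pics/ta.png

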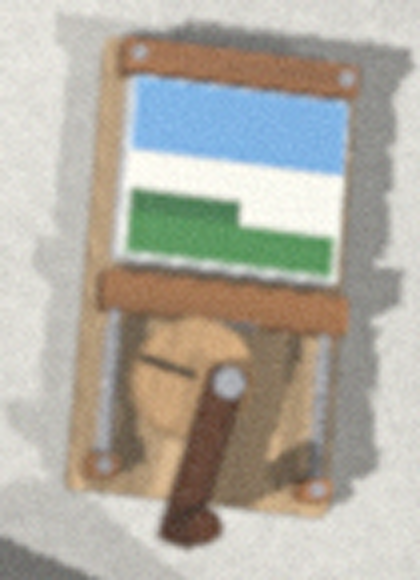

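View pics/sa.png

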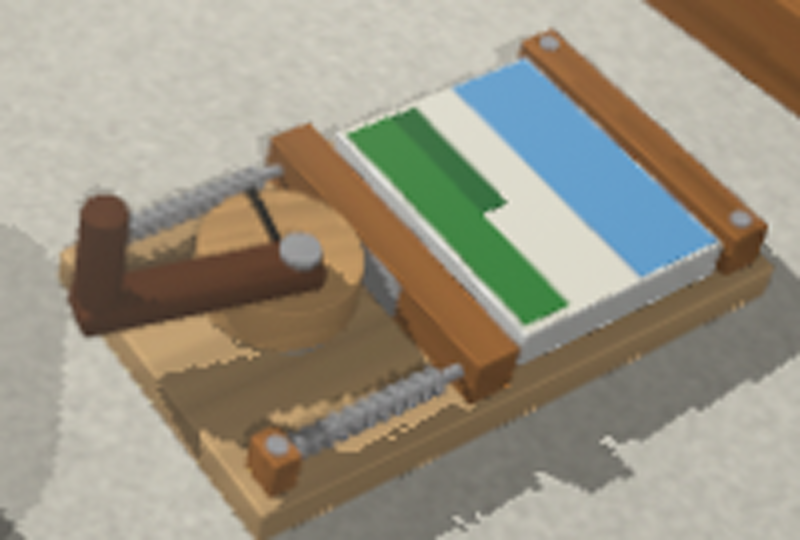

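```bash
python3 - <<'E'
from h import *
import pickle
ims=pickle.load(open("ims0.pkl","rb"));T=ims["top"];S=ims["side"]
t=lambda u,v:(350+u/4-.4,130+v/4-.4)
s=lambda u,v:(315+u/4-.4,255+v/4-.4)
P={"pivot":((229,381),(300,245)),"knobtop":((197,525),(104,203)),"fenceL":((140,51),(549,42)),"fenceR":((347,77),(741,218)),"postR":((317,489),(278,443))}
for k,(a,b) in P.items():
    p,e=tri(ray(T,*t(*a)),ray(S,*s(*b))); print(k,p.round(4),round(e,4))
print("knobtop@.1 top",plane(T,*t(197,525),.1),"side",plane(S,*s(104,203),.1))
print("pivot@.057 top",plane(T,*t(229,381),.057),"side",plane(S,*s(300,245),.057))
L=plane(T,*t(140,51),.045);R=plane(T,*t(347,77),.045);print(L,R)
# jaw front/back edges, top, z~.04
for u,v in((100,268),(348,297),(98,305),(346,333)): print(plane(T,*t(u,v),.04).round(4))
for u,v in((118,36),(360,65)): print("fence edge",plane(T,*t(u,v),.04).round(4))
print("line",plane(T,*t(138,355),.042),plane(T,*t(195,376),.042))
E
```

```text
pivot [ 0.5644 -0.2544  0.055 ] 0.0004
knobtop [ 0.4889 -0.2265  0.0955] 0.0027
fenceL [ 0.7446 -0.2143  0.0366] 0.0001
fenceR [ 0.7342 -0.3281  0.0369] 0.0001
postR [ 0.5114 -0.3074  0.0336] 0.0011
knobtop@.1 top [ 0.48751997 -0.22448776  0.1       ] side [ 0.48738705 -0.23012565  0.1       ]
pivot@.057 top [ 0.5639658  -0.25370204  0.057     ] side [ 0.56318724 -0.25570331  0.057     ]
[ 0.74205576 -0.21219716  0.045     ] [ 0.73174981 -0.32514379  0.045     ]
[ 0.6243 -0.1905  0.04  ]
[ 0.6126 -0.3238  0.04  ]
[ 0.6045 -0.1893  0.04  ]
[ 0.5932 -0.3222  0.04  ]
fence edge [ 0.7515 -0.2016  0.04  ]
fence edge [ 0.7402 -0.3344  0.04  ]
line [ 0.57829805 -0.2098786   0.042     ] [ 0.56801428 -0.24001283  0.042     ]
```

>>> jog_arm(travel=[[0.023,-0.0275,0],[0.023,-0.0275,0],[0.023,-0.0275,0],[0.023,-0.0275,0],[0.023,-0.0275,0],[0.023,-0.0275,0],[0.023,-0.0275,0],[0.023,-0.0275,0],[0.023,-0.0275,0],[0.023,-0.0275,0],[0.023,-0.0275,0],[0.023,-0.0275,0],[0.023,-0.0275,0],[0.023,-0.0275,0]], dr=[[0,0,0],[0,0,0],[0,0,0],[0,0,0],[0,0,0],[0,0,0],[0,0,0],[0,0,0],[0,0,0],[0,0,0],[0,0,0],[0,0,0],[0,0,0],[0,0,0]], jaw=0.055, newtons=20)

```text
time_s: 1.32
position: [0.4491, 0.1486, 0.2313]
tool_rot: [[-0.973, 0.23, -0.0], [0.23, 0.973, 0.0], [0.0, -0.0, -1.0]]
ft_force: [-0.1, 0.3, 0.7]
grip_width: 0.0551
```

>>> jog_arm(travel=[[0.003,-0.0315,0],[0.003,-0.0315,0],[0.003,-0.0315,0],[0.003,-0.0315,0],[0.003,-0.0315,0],[0.003,-0.0315,0],[0.003,-0.0315,0],[0.003,-0.0315,0],[0.003,-0.0315,0],[0.003,-0.0315,0],[0.003,-0.0315,0],[0.003,-0.0315,0],[0,0,0],[0,0,0]], dr=[[0,0,-0.0093],[0,0,-0.0093],[0,0,-0.0093],[0,0,-0.0093],[0,0,-0.0093],[0,0,-0.0093],[0,0,-0.0093],[0,0,-0.0093],[0,0,-0.0093],[0,0,-0.0093],[0,0,-0.0093],[0,0,-0.0093],[0,0,0],[0,0,0]])

```text
time_s: 2.48
position: [0.4841, -0.2287, 0.2307]
tool_rot: [[-0.941, 0.339, -0.001], [0.339, 0.941, 0.001], [0.001, 0.0, -1.0]]
ft_force: [-0.9, 0.6, 0.4]
grip_width: 0.055
```

```bash
python3 - <<'E'
from h import *
i=get_image("wrist");save(i,"pics/w1.png")
import pickle;pickle.dump(i,open("w1.pkl","wb"))
s=observe();print(s["time_s"],s["position"],s["tool_rot"][:,1],s["ft_force"],s["grip_width"])
E
```

```text
2.5333 [ 0.48409281 -0.22756586  0.23087623] [3.37341042e-01 9.41382313e-01 6.02034814e-04] [-0.33442731 -0.6262291   0.61113668] 0.05494992386002845
```

View pics/w1.png

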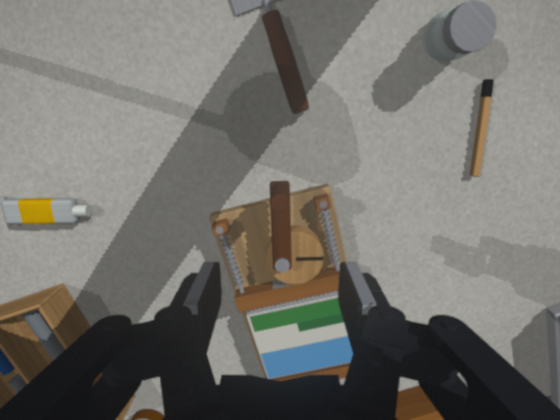

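```bash
python3 - <<'E'
from h import *
import pickle
i=pickle.load(open("w1.pkl","rb"))
a=cv2.convertScaleAbs(i["color"][165:305,200:360,::-1],alpha=1.5)
cv2.imwrite("pics/w1z.png",cv2.resize(a,None,fx=4,fy=4,interpolation=cv2.INTER_CUBIC))
E
```

```text
(no output)
```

View pics/w1z.png

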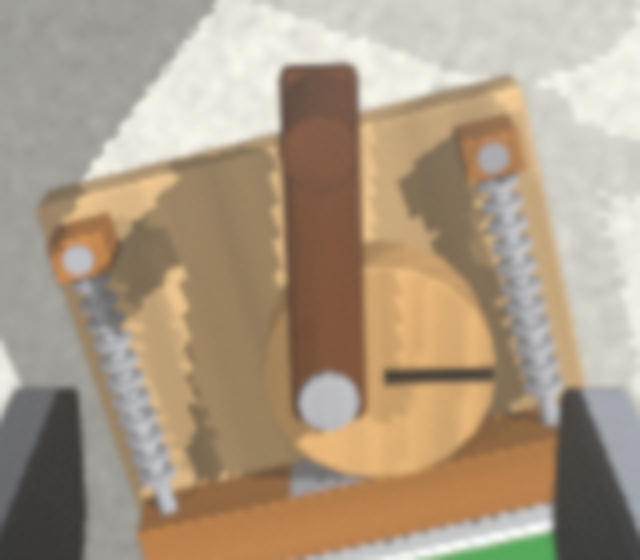

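Zoomed wrist view: the knob top is a disc at zoom (320,152), which is full (280,203). The pivot pin is at zoom (330,401), full (282.5,265).

```bash
python3 - <<'E'
from h import *
import pickle
i=pickle.load(open("w1.pkl","rb"))
w=lambda u,v:(200+u/4-.4,165+v/4-.4)
k=plane(i,*w(320,152),.1);p=plane(i,*w(330,401),.057)
print(k,p,np.linalg.norm((k-p)[:2]),np.degrees(np.arctan2(*(k-p)[1::-1])))
a=plane(i,*w(493,157),.036);b=plane(i,*w(78,260),.036);print(a,b,np.degrees(np.arctan2(*(a-b)[1::-1])))
a=plane(i,*w(385,377),.042);b=plane(i,*w(492,375),.042);print(a,b,np.degrees(np.arctan2(*(b-a)[1::-1])),"line")
E
```

```text
[ 0.48471325 -0.22947859  0.1       ] [ 0.56143612 -0.25427833  0.057     ] 0.08063142064506074 162.08719688150856
[ 0.51912411 -0.19343867  0.036     ] [ 0.50883178 -0.30753619  0.036     ] 84.84550017675735
[ 0.56690164 -0.24017853  0.042     ] [ 0.57628491 -0.21252268  0.042     ] 71.25858379670923 line
```

>>> jog_arm(travel=[[0.0025,-0.001,-0.01],[0,0,-0.02],[0,0,-0.02],[0,0,-0.02],[0,0,-0.02],[0,0,-0.02],[0,0,-0.02],[0,0,-0.02],[0,0,-0.019],[0,0,0],[0,0,0]], dr=[[0,0,0.02],[0,0,0],[0,0,0],[0,0,0],[0,0,0],[0,0,0],[0,0,0],[0,0,0],[0,0,0],[0,0,0],[0,0,0]])

```text
time_s: 3.45
position: [0.4867, -0.2275, 0.0619]
tool_rot: [[-0.949, 0.316, -0.001], [0.316, 0.949, 0.001], [0.002, 0.001, -1.0]]
ft_force: [0.7, 0.9, 1.0]
grip_width: 0.0552
```

```bash
python3 - <<'E'
from h import *
a=[get_image(n)["color"] for n in ("side","wrist")]
b=cv2.resize(a[0][220:400,280:520],(560,420))
cv2.imwrite("pics/g1.png",np.hstack([b,a[1]])[:,:,::-1][:, :1120])
cv2.imwrite("pics/g1.png",cv2.resize(np.hstack([b,a[1]])[:,:,::-1],(800,300)))
s=observe();print(s["time_s"],s["position"],s["tool_rot"][:,1],s["ft_force"],s["grip_width"])
E
```

```text
3.55 [ 0.48738306 -0.22846527  0.06335402] [ 3.16606801e-01  9.48556712e-01 -5.45913698e-04] [ 0.19461029 -0.60708899  0.51548054] 0.05523766489073909
```

View pics/g1.png

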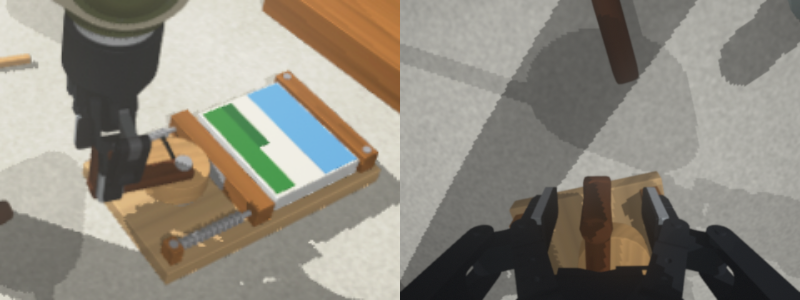

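The knob stands centred between the fingers, at about (597,220) in the right half of the picture. Closing now.

>>> jog_arm(travel=[[0,0,0],[0,0,0],[0,0,0],[0,0,0],[0,0,0],[0,0,0]], dr=[[0,0,0],[0,0,0],[0,0,0],[0,0,0],[0,0,0],[0,0,0]], jaw=0.01, newtons=25)

```text
time_s: 4.05
position: [0.487, -0.2291, 0.063]
tool_rot: [[-0.948, 0.318, 0.001], [0.318, 0.948, -0.001], [-0.001, -0.001, -1.0]]
ft_force: [-2.3, -0.5, 6.0]
grip_width: 0.017
```

```bash
python3 - <<'E'
from h import *
s=observe();print(s["time_s"],s["position"],s["tool_rot"][:,1],s["ft_force"],s["grip_width"])
c=np.array([.5625,-.2543]);a0=161.5;n=16
f=lambda a:c+.08*np.array([np.cos(np.radians(a)),np.sin(np.radians(a))])
A=np.linspace(a0,84.9,n+1);p=np.array([f(a) for a in A]);print(p[0],p[-1],np.diff(p,axis=0).round(4).tolist(),np.radians(A[1]-A[0]))
E
```

```text
4.05 [ 0.4869536  -0.22905169  0.06303809] [ 3.17867039e-01  9.48135072e-01 -6.55637447e-04] [-2.29819049 -0.49771228  6.04053175] 0.017014578924966956
[ 0.48663411 -0.22891563] [ 0.56961154 -0.17461671] [[0.0024, 0.0062], [0.0029, 0.006], [0.0034, 0.0058], [0.0039, 0.0055], [0.0043, 0.0051], [0.0047, 0.0047], [0.0051, 0.0043], [0.0054, 0.0039], [0.0057, 0.0034], [0.006, 0.0029], [0.0062, 0.0024], [0.0064, 0.0019], [0.0065, 0.0014], [0.0066, 0.0008], [0.0067, 0.0002], [0.0067, -0.0003]] -0.08355763793922842
```

>>> jog_arm(travel=[[0.0024,0.0062,0],[0.0029,0.006,0],[0.0034,0.0058,0],[0.0039,0.0055,0],[0.0043,0.0051,0],[0.0047,0.0047,0],[0.0051,0.0043,0],[0.0054,0.0039,0],[0,0,0],[0,0,0]], dr=[[0,0,-0.0836],[0,0,-0.0836],[0,0,-0.0836],[0,0,-0.0836],[0,0,-0.0836],[0,0,-0.0836],[0,0,-0.0836],[0,0,-0.0836],[0,0,0],[0,0,0]])

```text
time_s: 4.88
position: [0.5195, -0.1872, 0.063]
tool_rot: [[-0.547, 0.837, 0.001], [0.837, 0.547, -0.001], [-0.001, 0.001, -1.0]]
ft_force: [-0.2, 1.1, 5.0]
grip_width: 0.0174
```

```bash
python3 - <<'E'
from h import *
i=get_image("side");b=cv2.resize(i["color"][220:400,280:520],(800,600))
cv2.imwrite("pics/m1.png",b[:,:,::-1])
s=observe();print(s["time_s"],s["position"],s["tool_rot"][:,1],s["ft_force"],s["grip_width"])
E
```

```text
4.9333 [ 0.51946759 -0.18721241  0.06302737] [0.83725516 0.54681155 0.00096678] [-0.01594707  1.46545667  4.65649579] 0.017046281392772582
```

View pics/m1.png

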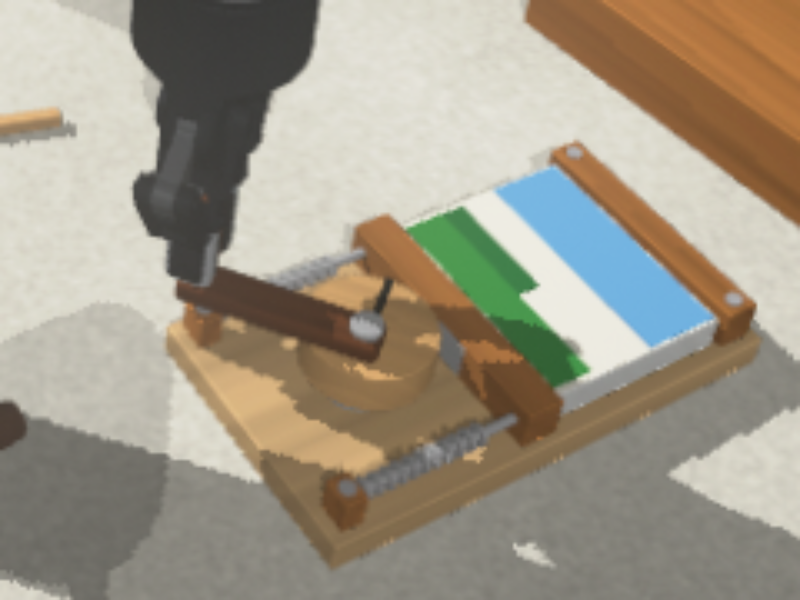

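The cam is turning and the forces are low. The lever has reached about halfway and the knob is still gripped. I'll finish the arc.

>>> jog_arm(travel=[[0.0057,0.0034,0],[0.006,0.0029,0],[0.0062,0.0024,0],[0.0064,0.0019,0],[0.0065,0.0014,0],[0.0066,0.0008,0],[0.0067,0.0002,0],[0.0067,-0.0003,0],[0,0,0],[0,0,0],[0,0,0]], dr=[[0,0,-0.0836],[0,0,-0.0836],[0,0,-0.0836],[0,0,-0.0836],[0,0,-0.0836],[0,0,-0.0836],[0,0,-0.0836],[0,0,-0.0836],[0,0,0],[0,0,0],[0,0,0]])

```text
time_s: 5.85
position: [0.5704, -0.1746, 0.0631]
tool_rot: [[0.09, 0.996, 0.002], [0.996, -0.09, -0.001], [-0.0, 0.002, -1.0]]
ft_force: [2.0, 0.5, 4.5]
grip_width: 0.0173
```

```bash
python3 - <<'E'
from h import *
import pickle
S=get_image("side");T=get_image("top");W=get_image("wrist");pickle.dump((S,T,W),open("f1.pkl","wb"))
cv2.imwrite("pics/f1s.png",cv2.resize(S["color"][220:400,280:520],(800,600))[:,:,::-1])
save(W,"pics/f1w.png")
s=observe();print(s["time_s"],s["position"],s["tool_rot"][:,1],s["ft_force"],s["grip_width"])
E
```

```text
6.0 [ 0.57037532 -0.17463418  0.06303148] [ 0.9959309  -0.09009842  0.00197719] [1.50212819 0.97435254 5.32071178] 0.017296905759647187
```

View pics/f1s.png

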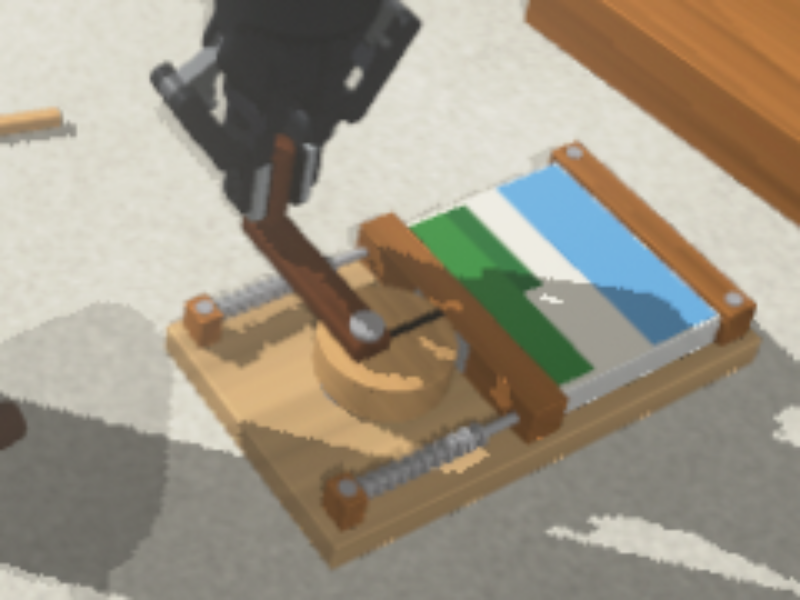

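View pics/f1w.png

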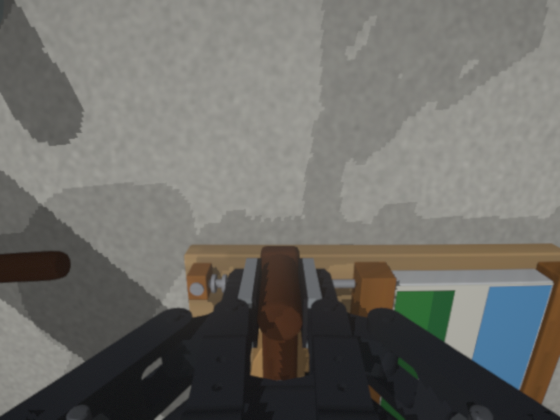

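The lever is parallel to the jaw bar, and the line points squarely at the jaw. I'll release, lift and measure.

>>> jog_arm(travel=[[0,0,0],[0,0,0],[0,0,0],[0,0,0],[0,0,0]], dr=[[0,0,0],[0,0,0],[0,0,0],[0,0,0],[0,0,0]], jaw=0.05)

```text
time_s: 6.42
position: [0.5696, -0.1745, 0.0621]
tool_rot: [[0.09, 0.996, -0.0], [0.996, -0.09, 0.0], [0.0, -0.0, -1.0]]
ft_force: [1.1, 0.0, -0.2]
grip_width: 0.0502
```

>>> jog_arm(travel=[[0,0,0.02],[0,0,0.02],[0,0,0.02],[0,0,0.02],[0,0,0.02],[0,0,0.02],[0,0,0.02],[0,0,0.02],[0,0,0.02],[0,0,0.02],[-0.03,0,0],[-0.03,0,0],[-0.03,0,0],[0,0,0],[0,0,0]], dr=[[0,0,0],[0,0,0],[0,0,0],[0,0,0],[0,0,0],[0,0,0],[0,0,0],[0,0,0],[0,0,0],[0,0,0],[0,0,0],[0,0,0],[0,0,0],[0,0,0],[0,0,0]])

```text
time_s: 7.67
position: [0.479, -0.1745, 0.2628]
tool_rot: [[0.091, 0.996, 0.001], [0.996, -0.091, -0.0], [-0.0, 0.001, -1.0]]
ft_force: [0.1, 0.7, 0.3]
grip_width: 0.0501
```

```bash
python3 - <<'E'
from h import *
import pickle
S=get_image("side");T=get_image("top");W=get_image("wrist");pickle.dump((S,T,W),open("f2.pkl","wb"))
cv2.imwrite("pics/f2s.png",cv2.resize(S["color"][255:390,315:515],None,fx=4,fy=4,interpolation=2)[:,:,::-1])
cv2.imwrite("pics/f2t.png",cv2.resize(T["color"][130:275,350:455],None,fx=4,fy=4,interpolation=2)[:,:,::-1])
save(W,"pics/f2w.png")
s=observe();print(s["time_s"],s["position"],s["ft_force"],s["grip_width"])
E
```

```text
7.8167 [ 0.48048698 -0.17468264  0.26225233] [-1.05000341  0.04393689 -0.49112606] 0.05007025353862907
```

View pics/f2s.png

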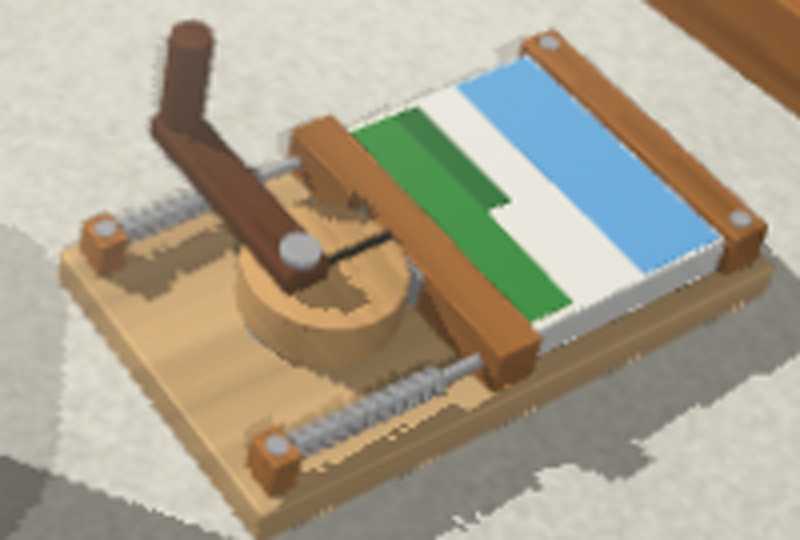

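View pics/f2t.png

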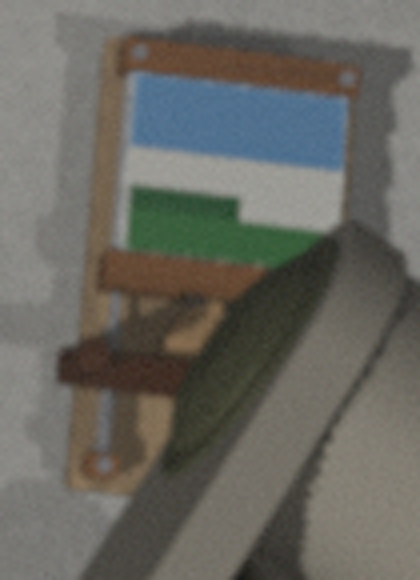

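View pics/f2w.png

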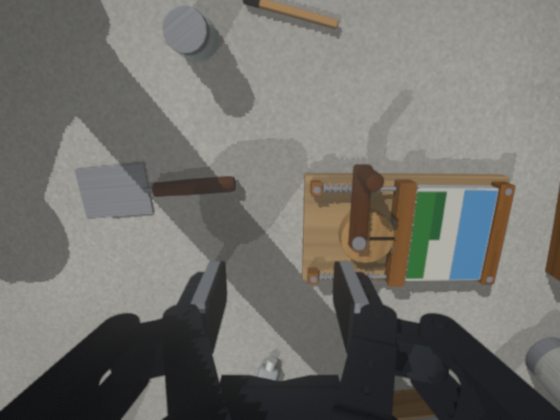

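```bash
python3 - <<'E'
import pickle
from h import *
S,T,W=pickle.load(open("f2.pkl","rb"))
cv2.imwrite("pics/f2z.png",cv2.resize(cv2.convertScaleAbs(W["color"][150:300,290:450,::-1],alpha=1.4),None,fx=4,fy=4,interpolation=2)[:600])
E
```

```text
(no output)
```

View pics/f2z.png

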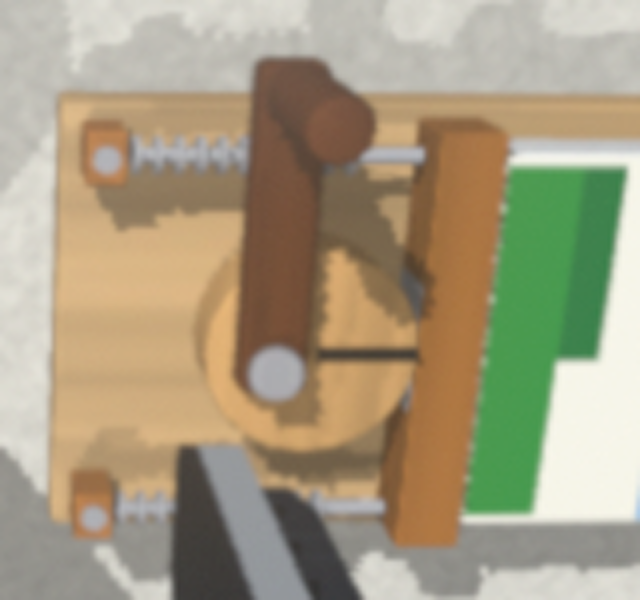

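```bash
python3 - <<'E'
import pickle
from h import *
S,T,W=pickle.load(open("f2.pkl","rb"))
w=lambda u,v,z:plane(W,290+u/4-.4,150+v/4-.4,z)
ang=lambda a,b:np.degrees(np.arctan2(*(b-a)[1::-1]))
print("lever left edge",ang(w(238,365,.054),w(256,75,.054)))
print("lever right edge",ang(w(314,340,.054),w(322,175,.054)))
p=w(276,374,.057);k=w(340,127,.1);print(p,k,ang(p,k),np.linalg.norm((k-p)[:2]))
print("posts",ang(w(94,517,.036),w(107,159,.036)))
print("jaw R edge",ang(w(460,545,.04),w(508,135,.04)),"L",ang(w(395,540,.04),w(432,120,.04)))
print("line",ang(w(318,353,.042),w(418,355,.042)))
s=lambda u,v:plane(S,315+u/4-.4,255+v/4-.4,.1)
ps=plane(S,315+300/4-.4,255+247/4-.4,.057)
print("side",ang(ps,s(193,33)),np.linalg.norm((ps-s(193,33))[:2]))
E
```

```text
lever left edge 85.12840918584217
lever right edge 86.87303601108266
[ 0.56130333 -0.25520896  0.057     ] [ 0.56811988 -0.17426646  0.1       ] 85.18621407775987 0.08122902479977429
posts 84.77432828566998
jaw R edge 85.57450825334259 L 86.17119987772313
line -6.624690006460226
side 85.11984930728264 0.07827914828600956
```

```bash
python3 -c "
from rig import close_job
print(close_job())"
```

```text
the job is handed in; nothing more can be done
None
```

The cam on the canvas clamp (the right-hand one) is closed, with its high point on the sprung jaw. I gripped the knob with 25 N, swung it clockwise about 77° around the pivot, let go and lifted clear. The job was handed in just under 8 s on the robot's clock, and wrist forces stayed at a few newtons.

**Lever angle after release:**

| Measurement | Angle |
|---|---|
| Pivot to knob, wrist view | 85.2° |
| Pivot to knob, side view | 85.1° |
| Square across the board, from the spring posts | 84.8° |

**Less certain checks:**
- **Short edges:** the black line gave about 1.5° the other way (equal to a lever at 83.4°). The lever and jaw edges gave 85.1–86.9°. I put this spread down to pixel noise.
- **Top view:** the arm partly hid the clamp, so I did not use it for the final check.
- **Jaw:** the pictures show it pushed up against the canvas, but I did not measure its slide as a number.

I did not touch the empty clamp, and nothing else was moved.

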